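# Read a temperature logger with the contact wand

### The arm

A 7-joint arm with a two-finger parallel gripper is mounted at the origin on the work surface. World frame = base frame: x ahead of the robot, y to its left, z up, the work surface at z = 0. Lengths are in mm, angles in rad, forces in N, time in s.
With the tool pointing down it reaches from about 375 to 925 mm from the base axis. Payload 3.1 kg.
Tool frame: the origin (TCP) lies midway between the tips of the shut fingers; the grasp point (between the pads) lies 19 mm behind it (pinch_z is the distance from the TCP to the grasp point, in mm); z points along the fingers, y is the direction in which the jaws open and shut (so a half turn about z gives the same grasp; the last joint's range is limited). The gripper opens to 85 mm and grips with 20 to 120 N. Pads are 22 mm wide; open, the fingers measure 114 mm over their backs; the gripper's body (76 mm by 85 mm) begins 54 mm behind the grasp point. The pads swing forward as they close: fully open they stand 13 mm farther back than shut.
Start: joints at [1.002, 0.383, 0.044, 1.598, -0.018, 1.161, -0.05], TCP at [294.858, -579.277, 231.269] pointing down, gripper open.
Joint ranges: [-2.61, 2.61], [-0.41, 2.15], [-1.48, 1.57], [0, 2.5], [-1.57, 4.71], [0.05, 1.97], [-2.85, 2.85]. Speed limits (rad/s): [2.79, 2.79, 3.14, 3.14, 3.14, 3.14, 3.14].

### API

Orientations are given as a unit quaternion [x, y, z, w].
In Python, from bench import * gives the robot as it stands.
- The arm moves only by the tool jog_arm, never from a script. Its argument "commands" is a list that holds one entry, the list of rows, each a list of 5 numbers: the closure, from -1 (fully open) to 1 (shut), then the shift along the world's x, y, z in mm, then the turn about the world's z in rad. A call has 1 to 8 rows; each row is the pose to reach, as a shift and turn from the pose measured when the call began; what a row does not reach only later rows make up. A row lasts 1/10 s, in which the tool goes at most 50 mm and 8.59 degrees, less where a joint would pass 70% of its speed; a pose out of reach is approached as far as the arm can. A call with a gripper value outside its range is refused whole. The fingers move at their own pace and stop on an object; the grip force is fixed at half the most. Time passes only in rows, so rows that repeat a pose let the fingers close. It gives the time, the measured TCP pose, the force and the opening at its end, in the units of the state.
- observe(): the state, without advancing time (a new reading comes with each control period).
- read_camera(name): name is "scene" or "top" or "wrist"; returns the picture (420x560x3 uint8, red, green, blue); there is no depth.
- calibration(name): a dict with "intrinsics" (3x3 intrinsics, pixels), "k1" (the pictures are not rectified: a ray, as slopes to the right and down, at radius r is drawn at 1 + k1 r^2 times it, then the intrinsics apply), "R" (3x3) and "t" (3): a world point X has camera coordinates R X + t. Camera axes: x right, y down, z forward; pixel columns grow to the right and rows downward; lengths in mm; the calibration is good to about 2 mm. A picture is of the moment at which its call begins: read the wrist's pose just before it. calibration takes no time and is no camera call; for the wrist camera it gives the pose at the moment of the call.
- job_done(): hands the job in, once; it reports no verdict.
The state is a dict: "time_s": time; "joint_positions": joint angles; "joint_vel": joint speeds; "tau": joint torques, N m; "tool_pos": TCP position; "eef_rot": TCP orientation; "contact_force": force on the tool from outside, world axes, zero at the start; "moment": the same for the moment, N m; "opening": opening from 0.0 (shut) to 1.0 (fully open).
Only numpy, scipy, OpenCV 4.12 (cv2) and the standard library are available. Lean on these libraries where they do the work, as an engineer would, in place of code of your own. Each camera call takes 0.05 s, during which the arm holds its last target. There are 200 camera calls.

### The job

Wake the reader by twisting its black knob clockwise to the stop and letting go so that it springs back, then take the blue wand out of its socket and hold its tip on the black dot of the steel contact in the green ring. Hold the wand square to the logger's sloping face and press lightly, so that the sprung contact sinks about half way and not to its stop; the program finishes while the gripper still holds the wand there, steady. Leave the orange-ringed logger alone and the other things on the bench where they are.

Things in the scene. Friction and masses are not known exactly. Their poses are not given: they have to be found in the camera images.
- knob_grip (a point): The reader's wake knob: a black bar grip 46 mm long (its x axis), 14 mm thick (y axis), 34 mm tall, on a 24 mm radius, 4 mm thick foot disc, on the blue-circled left part of the reader. The point lies on the turning axis, 10 mm below the top of the bar and 24 mm above the foot disc. Its axes turn with the knob; z up.
- wake_knob (a joint): Turn of the wake knob, rad: 0 at rest, growing clockwise seen from above, stop at 1.2. A spring (about 0.02 N m at rest, 0.09 N m at the stop) turns it back to 0 when it is let go.
- reader: The logger reader, fixed to the bench, white and grey. Origin: centre of its underside. White part 110 (x) x 145 (y) x 40 mm high with the wake knob on top at y = +70 mm; at y = -70 mm a grey block 70 x 70 x 55 mm high with the 19 mm wide, 47 mm deep upright socket in which the wand stands. z up.
- wand: The loose reader wand, about 120 g, 140 mm long. Origin: its tip; z from the tip to the top end. Steel nose 16 mm thick, 40 mm long, with a flat 10 mm end, then a square blue handle 24 x 24 mm (sides along x and y), 100 mm long, white band near the top. It starts upright in the reader's socket, nose down, handle's shoulder on the rim 55 mm above the bench, turned any way about its length.
- wand_grip (a point): Centre of the wand's handle, on its axis, 90 mm from the tip; axes as the wand's.
- wand_tip (a point): Centre of the wand's flat tip end; axes as the wand's.
- logger_green: The temperature logger with the green ring, fixed to the bench: white box 110 (x) x 90 (y) mm, up to about 90 mm high, whose top face slopes 20 degrees (0.35 rad) down towards its front (-x side). Origin: centre of its underside; z up. A round steel contact 26 mm across stands 14 mm proud of the middle of the sloping face, in a 68 mm green ring.
- green_spot (a point): The marked spot: the black dot in the centre of the top of the green logger's steel contact, about 80 mm above the bench; moves with the contact. z axis: square out of the sloping face (away from the logger).
- green_contact (a joint): How far the green logger's sprung contact is pushed in, m: 0 free, 0.010 at its stop. The spring needs 1 N to start and adds 0.5 N per mm (3.5 N at 5 mm, 6 N just before the stop).
- logger_orange: The other logger, same in shape and size but with an orange ring: not to be touched. Origin: centre of its underside.
- tape: Bystander: roll of yellow tape lying flat, 90 mm across, 24 mm high, loose on the bench. Not part of the job.
- marker: Bystander: red marker pen lying down, about 140 mm long, 16 mm thick, loose on the bench. Not part of the job.
- carton: Bystander: brown carton 90 x 140 x 70 mm, loose on the bench. Not part of the job.
- glove_box: Bystander: white box with a green band, 70 x 120 x 50 mm, loose on the bench. Not part of the job.
- jar: Bystander: clear jar with white cap, 60 mm across, 85 mm high, loose on the bench. Not part of the job.
- blue_box: Bystander: blue box 80 x 100 x 60 mm, loose on the bench. Not part of the job.
Mind the look-alikes: they are no part of the job. What is shaped like the logger_green but purple or red is not meant.

How it is judged:
By the outcome, as a careful person would: the job done as asked, in the order asked, and still so for the second after the job is handed in, while the arm keeps its last pose, push and grip.
It also fails if it takes over 58 s, if anything falls off the work surface, if the arm or the gripper's body presses on something with over 40 N, if the wrist force passes 120 N, or if a joint passes its speed limit or range.

## Working session

There is one attempt and no reset: what is moved stays moved. The work goes in short steps, Python scripts to look and compute and a tool call to move; the robot and the scene stay as the last step left them, time stands still between calls to the robot, and variables do not carry over. Pictures are saved under pics/ and viewed, about 8 in all and at most 12, crops included, and the job is handed in when it is done.

Besides the shell and the picture viewer there is one more tool, called after "Request:" in YAML: its name, and indented under it one key for each argument. jog_arm: Moves the arm, as the interface text tells. Its arguments: {"type":"object","properties":{"commands":{"type":"array","items":{"type":"array","items":{"type":"array","items":{"type":"number"}}}}},"required":["commands"]}

```bash
mkdir -p pics; ls
cat > h.py <<'E'
from bench import *
import numpy as np, cv2
def snap(n,f):
    c=calibration(n); im=np.asarray(read_camera(n)); cv2.imwrite('pics/'+f+'.png',im[:,:,::-1]); np.savez('pics/'+f+'.npz',K=c['intrinsics'],k1=c['k1'],R=c['R'],t=c['t'],im=im); return im
def ray(f,u,v):
    d=np.load('pics/'+f+'.npz'); K=d['K'];k1=float(d['k1'])
    p=cv2.undistortPoints(np.array([[[u,v]]],float),K,np.array([k1,0,0,0,0.]))[0,0]
    return -d['R'].T@d['t'], d['R'].T@np.array([p[0],p[1],1])
def onz(f,u,v,z):
    o,r=ray(f,u,v); return o+r*(z-o[2])/r[2]
def tri(*obs):
    A=np.zeros((3,3));b=np.zeros(3);L=[]
    for f,u,v in obs:
        o,r=ray(f,u,v); r=r/np.linalg.norm(r);P=np.eye(3)-np.outer(r,r);A+=P;b+=P@o;L.append((P,o))
    x=np.linalg.solve(A,b); return x,[round(float(np.linalg.norm(P@(x-o))),1) for P,o in L]
def proj(f,X):
    d=np.load('pics/'+f+'.npz'); K=d['K']
    return cv2.projectPoints(np.array([X],float),cv2.Rodrigues(d['R'])[0],d['t'],K,np.array([float(d['k1']),0,0,0,0]))[0][0,0]
def crop(f,u0,v0,u1,v1,s):
    im=np.load('pics/'+f+'.npz')['im'][v0:v1,u0:u1,::-1]; return cv2.resize(im,None,fx=s,fy=s,interpolation=cv2.INTER_CUBIC)
E
python3 - <<'E'
from h import *
a=snap('scene','s0');b=snap('top','t0')
for n in('scene','top','wrist'):
    c=calibration(n);print(n,np.round(-np.array(c['R']).T@c['t']),np.round(c['R'],2).tolist(),c['intrinsics'][0][0],c['k1'])
s=observe();print(s['tool_pos'],s['eef_rot'],s['contact_force'],s['opening'],s['time_s'])
E
```

```text
pics
scene [1309.    3.  901.] [[0.03, 1.0, -0.01], [0.7, -0.03, -0.71], [-0.71, 0.01, -0.7]] 545.2231699365674 -0.053244408012957524
top [ 382.    5. 1063.] [[-0.0, -1.0, -0.01], [-0.99, 0.0, -0.12], [0.12, 0.01, -0.99]] 461.2457674595831 -0.11214424817456824
wrist [ 366. -542.  374.] [[0.45, -0.89, -0.0], [-0.85, -0.43, 0.31], [-0.28, -0.14, -0.95]] 303.0608597457149 0.021558423310811103
[ 294.43340468 -578.49415072  229.98741261] [ 9.72414898e-01  2.33254691e-01 -3.50458408e-04 -1.18004757e-03] [ 0.54130645 -0.17838673 -0.28358014] 1.0022387319923851 0.1
```

View pics/t0.png

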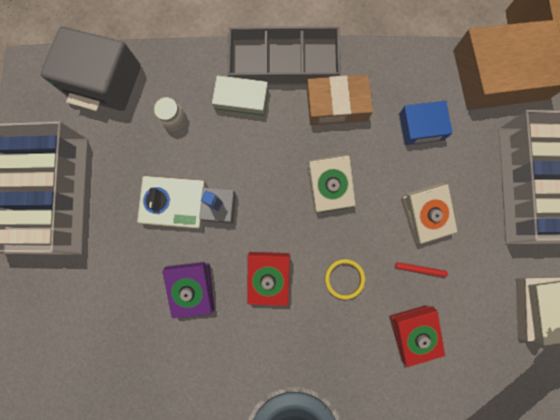

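View pics/s0.png

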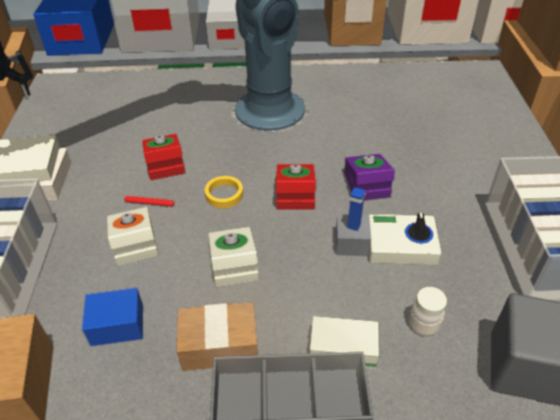

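The top view shows these green-ringed boxes: purple (186,294), red (267,282), red (424,341) and white (333,184). The orange-ringed one is at (436,215). Only the white box at (333,184), which is at (232,240) in the scene view, fits logger_green. The reader is at about (185,203) in top, with the knob at (156,201) and the wand at (210,199). I'll confirm this in an enlarged crop.

Run:
```python
from h import *
def fit(i): return cv2.resize(i,(400,300),interpolation=cv2.INTER_CUBIC)
A=crop('t0',293,139,373,199+20,1) ; 
p=[fit(crop('t0',130,165,242,249,1)),fit(crop('s0',330,175,450,265,1)),fit(crop('t0',293,150,373,210+0,1)) ,fit(crop('s0',192,215,272,275,1))]
p[2]=fit(crop('t0',285,148,373,214,1))
im=np.vstack([np.hstack(p[:2]),np.hstack([p[2],fit(crop('s0',188,218,276,284,1))])]);cv2.imwrite('pics/c1.png',im)
```

```text
(no output)
```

View pics/c1.png

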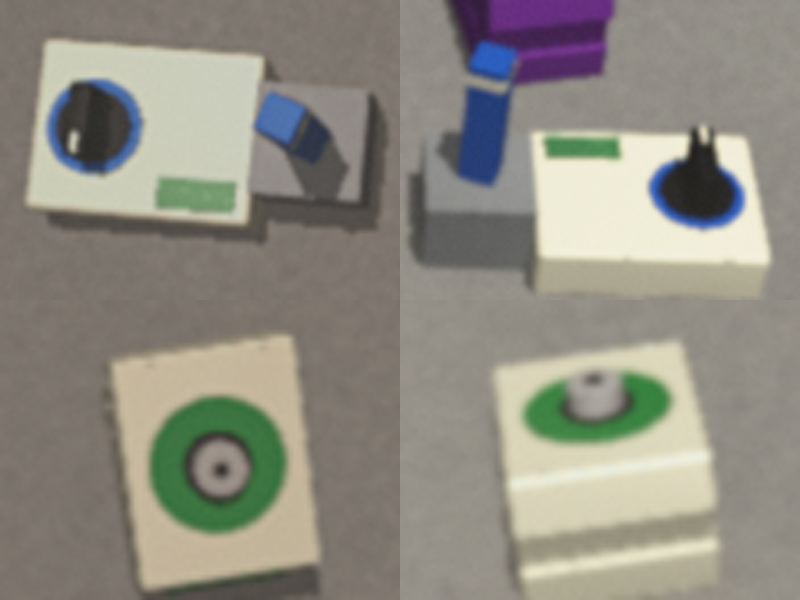

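Run:
```python
from h import *
T=lambda x,y:('t0',130+x/400*112-.5+.14,165+y/300*84-.5+.14)
S=lambda x,y:('s0',330+(x-400)*.3-.35,175+y*.3-.35)
T2=lambda x,y:('t0',285+x*.22-.39,148+(y-300)*.22-.39)
S2=lambda x,y:('s0',188+(x-400)*.22-.39,218+(y-300)*.22-.39)
r=lambda n,v:print(n,np.round(v[0]),v[1])
r('spot',tri(T2(221,469),S2(595,378)))
r('wandtop',tri(T(280,117),S(491,58)))
r('ringL',tri(T(94,127),S(697,192)))
for n,p in dict(tl=(45,40),tr=(265,55),br=(247,223),bl=(27,206)).items(): print('reader',n,np.round(onz(*T(*p),40)))
for n,p in dict(tl=(280,92),tr=(307,103),br=(292,145),bl=(257,130)).items(): print('wand',n,np.round(onz(*T(*p),155)))
for n,p in dict(l1=(112,362),l2=(145,590),r1=(295,337),r2=(320,560)).items(): print('log',n,np.round(onz(*T2(*p),80)))
print('tcp->cam', np.round(np.array(calibration('wrist')['R']).tolist(),3).tolist())
```

```text
spot [556. -86.  79.] [0.6, 0.6]
wandtop [519. 172. 152.] [0.2, 0.2]
ringL [530. 312.  39.] [0.8, 0.8]
reader tl [587. 345.  40.]
reader tr [576. 202.  40.]
reader br [469. 211.  40.]
reader bl [480. 353.  40.]
wand tl [533. 171. 155.]
wand tr [526. 156. 155.]
wand br [503. 164. 155.]
wand bl [511. 184. 155.]
log l1 [608. -35.  80.]
log l2 [498. -50.  80.]
log r1 [ 620. -123.   80.]
log r2 [ 512. -133.   80.]
tcp->cam [[0.454, -0.891, -0.003], [-0.846, -0.433, 0.312], [-0.28, -0.14, -0.95]]
```

Request:
jog_arm:
  commands:
    - [[-1, 25, 50, 25, 0.15], [-1, 50, 100, 50, 0.3], [-1, 75, 140, 75, 0.45], [-1, 100, 185, 90, 0.6], [-1, 125, 230, 100, 0.75], [-1, 150, 275, 100, 0.9], [-1, 175, 320, 100, 1.05], [-1, 200, 365, 100, 1.2]]

```text
time_s: 0.9
tool_pos: [477.9, -242.3, 329.6]
eef_rot: [0.669, 0.744, -0.001, -0.001]
contact_force: [0.2, -0.2, -0.2]
opening: 0.998
```

Run:
```python
from h import *
s=observe();print(s['tool_pos'],s['eef_rot'],np.round(s['joint_positions'],2),np.round(s['joint_vel'],2),s['time_s'])
snap('wrist','w1'); X=proj('w1',[556,-86,79]);print(X)
```

```text
[ 477.9024809  -242.26458954  329.64625732] [ 6.68706763e-01  7.43525354e-01 -1.01975074e-03 -5.23629140e-04] [ 0.69  0.11 -0.32  1.73  0.04  1.3   0.47] [-0.48  0.03 -0.49 -0.02  0.06  0.01  0.51] 0.9
[363.95058453  49.93405017]
```

Request:
jog_arm:
  commands:
    - [[-1, 0, 50, 0, 0.15], [-1, 5, 100, 0, 0.3], [-1, 10, 145, 0, 0.45], [-1, 10, 180, 0, 0.6]]

```text
time_s: 1.35
tool_pos: [493.2, -47.9, 329.5]
eef_rot: [0.419, 0.908, 0.003, -0.003]
contact_force: [0.3, -0.0, 0.1]
opening: 1.002
```

Run:
```python
from h import *
s=observe();print(s['tool_pos'],s['eef_rot'],s['time_s'])
snap('wrist','w2'); print(proj('w2',[556,-86,79]))
```

```text
[493.20738698 -47.88057712 329.47698671] [ 0.4187381   0.90809997  0.00256148 -0.00250775] 1.35
[297.80642219 226.3031942 ]
```

Request:
jog_arm:
  commands:
    - [[-1, 5, 50, 0, 0.15], [-1, 10, 100, 0, 0.3], [-1, 15, 145, 0, 0.45], [-1, 20, 190, 0, 0.6], [-1, 25, 235, 0, 0.75], [-1, 25, 270, 0, 0.85], [-1, 25, 290, 0, 0.85], [-1, 25, 290, 0, 0.85]]

```text
time_s: 2.2
tool_pos: [516.4, 256.5, 329.4]
eef_rot: [-0.005, 1.0, 0.004, -0.006]
contact_force: [0.3, 0.5, 0.2]
opening: 1.002
```

Run:
```python
from h import *
s=observe();print(s['tool_pos'],s['eef_rot'],np.round(s['joint_positions'],2),s['time_s'])
snap('wrist','w3'); print(proj('w3',[530,312,64]),proj('w3',[519,172,155]))
P=[proj(w,[556,-86,79]) for w in('w1','w2')]
fit=lambda i:cv2.resize(i,(400,300),interpolation=cv2.INTER_CUBIC)
q=[]
for w,p in zip(('w1','w2'),P):
    u0=int(min(max(p[0]-60,0),440));v0=int(min(max(p[1]-45,0),330));print(w,u0,v0);q.append(fit(crop(w,u0,v0,u0+120,v0+90,1)))
cv2.imwrite('pics/c2.png',np.hstack(q))
```

```text
[516.37964438 256.53673275 329.39251739] [-0.00470711  0.99995948  0.00439992 -0.00628683] [ 0.15  0.27 -0.8   1.62  0.18  1.34  0.9 ] 2.2
[319.8768696 185.567907 ] [201.75201496 193.22319441]
w1 303 4
w2 237 181
```

View pics/w3.png

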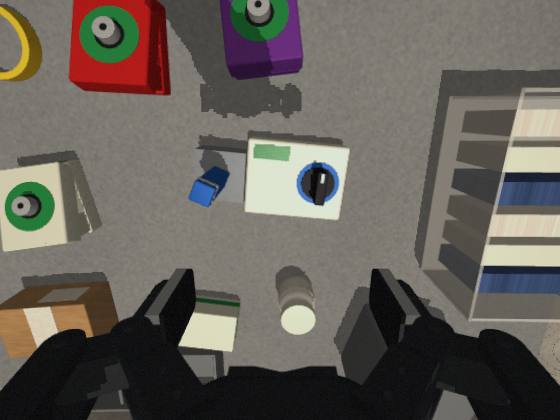

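View pics/c2.png

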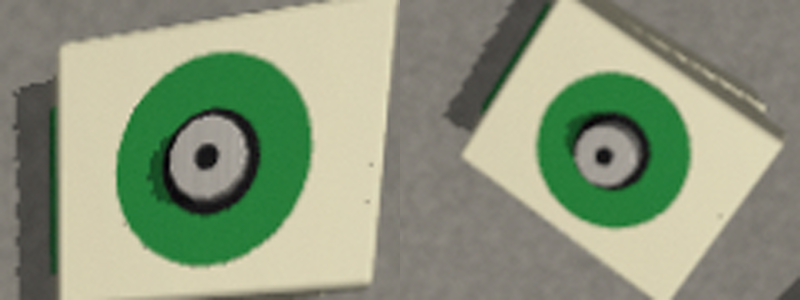

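Request:
jog_arm:
  commands:
    - [[-1, 10, 35, -25, 0], [-1, 14, 55, -60, 0], [-1, 14, 55, -80, 0], [-1, 14, 55, -80, 0]]

```text
time_s: 2.65
tool_pos: [530.1, 304.6, 244.6]
eef_rot: [-0.002, 1.0, 0.0, -0.01]
contact_force: [-0.3, -1.0, -1.1]
opening: 0.997
```

Run:
```python
from h import *
from scipy.spatial.transform import Rotation as Ro
s=observe();print(s['tool_pos'],s['eef_rot'],s['time_s'])
snap('wrist','w4')
fit=lambda i:cv2.resize(i,(400,300),interpolation=cv2.INTER_CUBIC)
q=[]
for X in([530,312,70],[519,172,155]):
  for w,h in(('w3',80),('w4',120)):
    p=proj(w,X);u0=int(max(p[0]-h/2,0));v0=int(max(p[1]-h*.375,0));print(X,w,u0,v0,h);q.append(fit(crop(w,u0,v0,u0+h,v0+h*3//4,1)))
cv2.imwrite('pics/c3.png',np.vstack([np.hstack(q[:2]),np.hstack(q[2:])]))
W1=lambda x,y:('w1',303+x*.3-.35,4+y*.3-.35); W2=lambda x,y:('w2',237+(x-400)*.3-.35,181+y*.3-.35)
sp,e=tri(W1(206,156),W2(604,155));print('spot',sp,e)
print(tri(W1(206,156),W2(604,155),('t0',285+221*.22-.39,148+169*.22-.39),('s0',188+195*.22-.39,218+78*.22-.39)))
yaw=.1
for k in range(3):
  n=np.array([-np.sin(.349)*np.cos(yaw),-np.sin(.349)*np.sin(yaw),np.cos(.349)])
  P=sp-14*n
  def on(o): c,r=ray(*o);return c+r*((P-c)@n)/(r@n)
  ys=[]
  for a,b,off in((W2(462,156),W2(660,300),0),(W2(583,0),W2(783,143),0),(W1(62,298),W1(372,283),0),(W1(62,45),W1(62,298),90),(W1(398,0),W1(372,283),90),(W2(660,300),W2(783,143),90)):
    d=on(b)-on(a); y=np.degrees(np.arctan2(d[1],d[0]))-off; ys.append((y+90)%180-90)
  yaw=np.radians(np.median(ys));print(np.round(ys,1),yaw)
```

```text
[530.11728606 304.56150737 244.63126265] [-1.67150777e-03  9.99951996e-01  2.56280835e-04 -9.65124391e-03] 2.65
[530, 312, 70] w3 280 156 80
[530, 312, 70] w4 228 147 120
[519, 172, 155] w3 161 163 80
[519, 172, 155] w4 55 158 120
spot [556.51184811 -86.64934877  80.03494699] [0.1, 0.1]
(array([556.56671297, -86.40768054,  79.14038473]), [0.1, 0.5, 0.5, 0.8])
[9.5 7.8 7.5 8.5 8.4 6.7] 0.14189152864967997
[9.5 7.8 7.5 8.6 8.7 7. ] 0.1433293010624482
[9.5 7.8 7.5 8.6 8.7 7. ] 0.14335932539226545
```

View pics/c3.png

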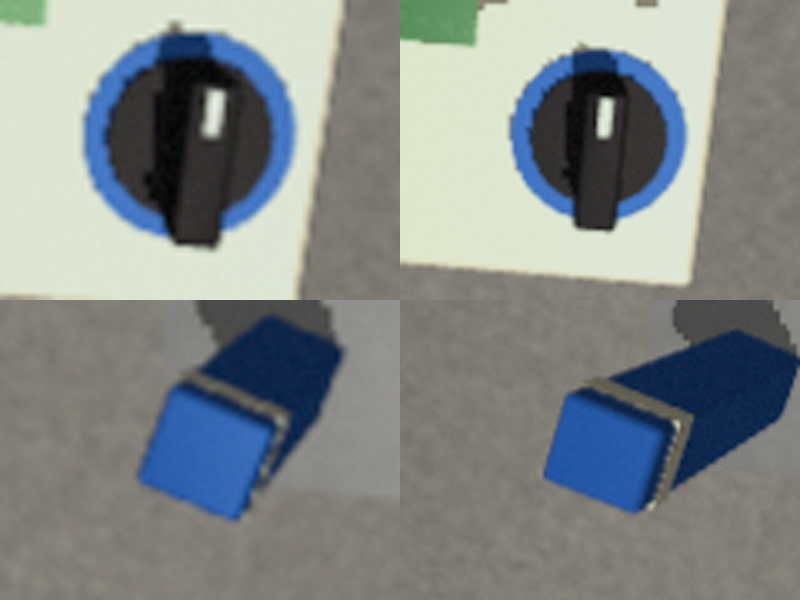

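Run:
```python
from h import *
A=lambda x,y:('w3',280+x/5-.4,156+y/5-.4);B=lambda x,y:('w4',228+(x-400)*.3-.35,147+y*.3-.35)
C=lambda x,y:('w3',161+x/5-.4,163+(y-300)/5-.4);D=lambda x,y:('w4',55+(x-400)*.3-.35,158+(y-300)*.3-.35)
e1,r1=tri(A(218,87),B(608,95));e2,r2=tri(A(196,245),B(594,229));d=e1-e2
print('bar',e1,e2,r1,r2,'len',np.linalg.norm(d),'yaw',np.arctan2(d[1],d[0]),'mid',(e1+e2)/2)
w=[tri(C(*a),D(*b)) for a,b in(((180,385),(572,393)),((277,425),(670,432)),((238,521),(640,512)),((138,482),(544,478)))]
P=np.array([x for x,_ in w]);print(np.round(P,1),[r for _,r in w],P.mean(0))
for i in range(4): q=P[(i+1)%4]-P[i];print(np.linalg.norm(q),np.arctan2(q[1],q[0]))
# at fixed z=155
for f,g,k in((C,'w3',0),(D,'w4',1)):
  L=[((180,385),(572,393)),((277,425),(670,432)),((238,521),(640,512)),((138,482),(544,478))]
  Q=np.array([onz(*f(*l[k]),155) for l in L]);print(g,Q.mean(0),[round(float(np.arctan2(*(Q[(i+1)%4]-Q[i])[[1,0]])),3) for i in range(4)])
for f,k in((A,((218,87),(196,245))),(B,((608,95),(594,229)))):
  a,b=[onz(*f(*p),78) for p in k];d=a-b;print((a+b)/2,np.linalg.norm(d),np.arctan2(d[1],d[0]))
```

```text
bar [509.46857432 313.36919176  79.57511475] [552.25155518 309.3309683   81.83386689] [0.1, 0.1] [0.0, 0.0] len 43.032460548428006 yaw 3.0474829250483046 mid [530.86006475 311.35008003  80.70449082]
[[504.  168.  156.4]
 [514.1 187.  151.7]
 [534.9 177.4 152.8]
 [525.6 156.9 154.8]] [[0.2, 0.2], [0.6, 0.6], [0.1, 0.1], [0.1, 0.1]] [519.621288   172.31673231 153.92777177]
22.029501960505353 1.083449035112019
22.920456099209918 -0.4309359067369019
22.647819887495945 -1.9950407723940844
24.335896762032046 2.66611441584417
w3 [519.15036883 172.53640644 155.        ] [1.169, -0.422, -1.962, 2.681]
w4 [519.44716822 172.83977461 155.        ] [1.16, -0.46, -1.95, 2.691]
[531.61181567 311.7315698   78.        ] 43.613526118970476 3.0554281420415936
[531.57981997 311.40656269  78.        ] 44.085885596943925 3.050463638023362
```

Request:
jog_arm:
  commands:
    - [[-1, 1, 7, -40, -0.085], [-1, 1, 7, -90, -0.085], [-1, 1, 7, -135, -0.085], [-1, 1, 7, -170, -0.085], [-1, 1, 7, -190, -0.085], [-1, 1, 7, -190, -0.085], [-1, 1, 7, -190, -0.085]]

```text
time_s: 3.4
tool_pos: [534.6, 311.3, 58.9]
eef_rot: [0.043, 0.999, 0.002, -0.006]
contact_force: [0.4, 1.0, -0.6]
opening: 0.998
```

Request:
jog_arm:
  commands:
    - [[1, 0, 0, 0, 0], [1, 0, 0, 0, 0], [1, 0, 0, 0, 0], [1, 0, 0, 0, 0], [1, 0, 0, 0, 0], [1, 0, 0, 0, 0]]

```text
time_s: 4.0
tool_pos: [534.6, 310.7, 59.5]
eef_rot: [0.043, 0.999, 0.001, -0.006]
contact_force: [-2.4, -1.6, 4.3]
opening: 0.148
```

Run:
```python
from h import *
s=observe();print(s['tool_pos'],s['eef_rot'],s['contact_force'],s['moment'],s['opening'],np.round(s['joint_positions'],2),s['time_s'])
```

```text
[534.64061022 310.67532292  59.52963962] [ 4.26627320e-02  9.99068242e-01  9.62487637e-04 -6.45084294e-03] [-2.36681141 -1.61682348  4.29862448] [-0.5431674   0.32970667  0.03140251] 0.1484000521565292 [-0.08  0.63 -0.66  1.76  0.45  0.92  0.56] 4.0
```

Request:
jog_arm:
  commands:
    - [[1, -1, 0, -1, -0.13], [1, -2, 0, -2, -0.27], [1, -3, 0, -3, -0.41], [1, -3, 0, -3, -0.55], [1, -3, 0, -3, -0.69], [1, -3, 0, -3, -0.83], [1, -3, 0, -3, -0.97], [1, -3, 0, -3, -1.1]]

```text
time_s: 4.8
tool_pos: [532.8, 308.2, 59.4]
eef_rot: [0.561, 0.828, 0.002, -0.003]
contact_force: [-4.3, -7.7, 16.8]
opening: 0.145
```

Run:
```python
from h import *
s=observe();q=s['eef_rot'];print(s['tool_pos'],2*np.arctan2(q[1],q[0]),s['contact_force'],s['moment'],s['opening'],np.round(s['joint_positions'],2),s['time_s'])
```

```text
[532.84729802 308.16897252  59.43733436] 1.949706774478478 [-4.27207528 -7.65349467 16.75999419] [-1.57200303  1.07573149  0.09513453] 0.1448647459998449 [-0.25  0.56 -0.42  1.79  0.28  0.86 -0.42] 4.8
```

Request:
jog_arm:
  commands:
    - [[1, -1, 2, 2, -0.06], [1, -1, 3, 2, -0.12], [1, -1, 3, 2, -0.16], [1, -1, 3, 2, -0.16], [1, -1, 3, 2, -0.16]]

```text
time_s: 5.3
tool_pos: [532.3, 307.9, 59.7]
eef_rot: [0.625, 0.781, 0.001, -0.002]
contact_force: [4.3, -4.9, -5.5]
opening: 0.148
```

Run:
```python
from h import *
s=observe();q=s['eef_rot'];print(s['tool_pos'],2*np.arctan2(q[1],q[0]),s['contact_force'],s['moment'],s['opening'],np.round(s['joint_positions'],2),s['time_s'])
```

```text
[532.31866784 307.94717974  59.6608014 ] 1.7924538972137556 [ 4.29901509 -4.93872936 -5.5378556 ] [-0.80162695 -0.87051613  0.92248421] 0.14811959566481436 [-0.28  0.55 -0.39  1.79  0.26  0.85 -0.57] 5.3
```

Request:
jog_arm:
  commands:
    - [[-1, 0, 0, 0, 0.02], [-1, 0, 0, 0, 0.02], [-1, 0, 0, 0, 0.02], [-1, 0, 0, 0, 0.02], [-1, 0, 0, 0, 0.02], [-1, 0, 0, 40, 0.02], [-1, 0, 0, 90, 0.02], [-1, -10, -30, 140, 0.02]]

```text
time_s: 6.1
tool_pos: [523.8, 287.1, 194.7]
eef_rot: [0.615, 0.789, 0.003, -0.002]
contact_force: [-0.3, 0.1, 1.2]
opening: 0.999
```

Request:
jog_arm:
  commands:
    - [[-1, 0, -20, 40, 0], [-1, -5, -50, 80, 0], [-1, -5, -80, 100, 0], [-1, -5, -80, 100, 0], [-1, -5, -80, 100, 0]]

```text
time_s: 6.6
tool_pos: [519.0, 206.4, 295.4]
eef_rot: [0.616, 0.788, 0.004, -0.002]
contact_force: [-1.0, 0.4, -0.3]
opening: 0.999
```

Run:
```python
from h import *
s=observe();q=s['eef_rot'];print(s['tool_pos'],2*np.arctan2(q[1],q[0]),s['contact_force'],s['moment'],s['opening'],np.round(s['joint_positions'],2),s['time_s'])
snap('wrist','w5');print(proj('w5',[531,311,78]),proj('w5',[519,172,155]))
```

```text
[519.01252081 206.37357682 295.37368302] 1.8151490482831083 [-0.99634884  0.36658526 -0.33821445] [-0.01604519 -0.01493657 -0.00348646] 0.9991292146319715 [-0.07  0.18 -0.42  1.73  0.07  1.24 -0.27] 6.6
[314.46377137  95.56990013] [273.16946226 231.4537978 ]
```

View pics/w5.png

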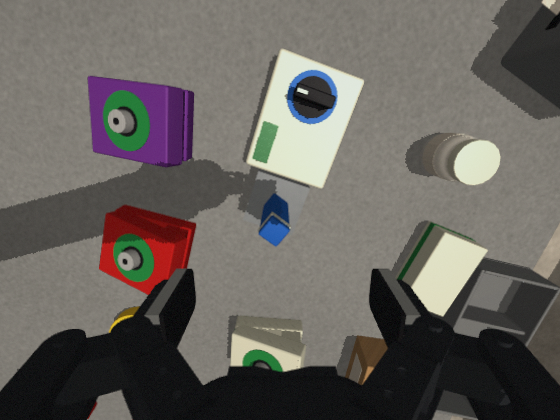

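The knob's mark is back at its rest direction in the w5 view, so it sprang back. Next is the wand at (273,225).

Request:
jog_arm:
  commands:
    - [[-1, 1, -15, 0, 0.15], [-1, 1, -34, -10, 0.3], [-1, 1, -34, -20, 0.45], [-1, 1, -34, -30, 0.6], [-1, 1, -34, -50, 0.75], [-1, 1, -34, -70, 0.9], [-1, 1, -34, -70, 0.9], [-1, 1, -34, -70, 0.905]]

```text
time_s: 7.45
tool_pos: [517.8, 174.6, 222.9]
eef_rot: [0.208, 0.978, 0.001, -0.006]
contact_force: [0.7, 1.1, 0.1]
opening: 0.998
```

Run:
```python
from h import *
s=observe();q=s['eef_rot'];print(s['tool_pos'],2*np.arctan2(q[1],q[0]),np.round(s['joint_positions'],2),s['time_s'])
snap('wrist','w6');p=proj('w6',[520,172,155]);print(p)
u0=int(p[0]-60);v0=int(max(0,p[1]-45));print(u0,v0);cv2.imwrite('pics/w6c.png',crop('w6',u0,v0,u0+120,v0+90,5))
```

```text
[517.81155725 174.62731207 222.87658903] 2.7219398951917495 [ 0.04  0.24 -0.49  1.83  0.12  1.11  0.66] 7.45
[279.55706587 229.70020347]
219 184
```

View pics/w6c.png

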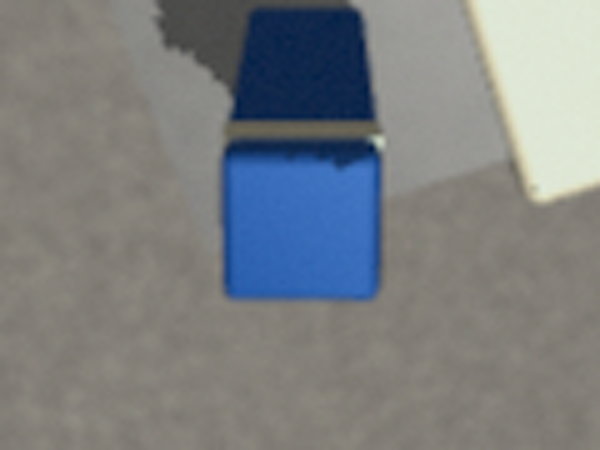

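Wand top is centred at (302,219) in the crop and its edges are square to the image, so the yaw is right.

Request:
jog_arm:
  commands:
    - [[-1, 2, -2, -45, 0], [-1, 2, -2, -90, 0], [-1, 2, -2, -120, 0], [-1, 2, -2, -132, 0], [-1, 2, -2, -132, 0], [-1, 2, -2, -132, 0]]

```text
time_s: 8.1
tool_pos: [522.4, 173.6, 93.9]
eef_rot: [0.208, 0.978, 0.003, -0.003]
contact_force: [0.7, 1.1, -0.6]
opening: 0.999
```

Request:
jog_arm:
  commands:
    - [[1, 0, 0, 0, 0], [1, 0, 0, 0, 0], [1, 0, 0, 0, 0], [1, 0, 0, 0, 0], [1, 0, 0, 0, 0], [1, 0, 0, 0, 0]]

```text
time_s: 8.7
tool_pos: [522.3, 172.4, 94.4]
eef_rot: [0.209, 0.978, 0.002, -0.003]
contact_force: [-2.5, -3.1, 6.4]
opening: 0.273
```

Run:
```python
from h import *
s=observe();q=s['eef_rot'];print(s['tool_pos'],2*np.arctan2(q[1],q[0]),s['contact_force'],s['moment'],s['opening'],np.round(s['joint_positions'],2),s['time_s'])
```

```text
[522.25923489 172.36320788  94.44565987] 2.7210213215853822 [-2.52244095 -3.05324819  6.39224873] [-0.66685816  0.5016675  -0.00735346] 0.272868296444427 [-0.    0.41 -0.45  1.93  0.22  0.86  0.58] 8.7
```

Request:
jog_arm:
  commands:
    - [[1, 0, 0, 12, 0], [1, 0, 0, 24, 0], [1, 0, 0, 33, 0], [1, 0, 0, 33, 0], [1, 0, 0, 33, 0]]

```text
time_s: 9.2
tool_pos: [522.5, 172.4, 127.8]
eef_rot: [0.209, 0.978, 0.002, -0.003]
contact_force: [0.5, -0.8, -1.4]
opening: 0.272
```

Run:
```python
from h import *
s=observe();q=s['eef_rot'];print(s['tool_pos'],2*np.arctan2(q[1],q[0]),s['contact_force'],s['moment'],s['opening'],s['time_s'])
```

```text
[522.46698244 172.42067621 127.8211466 ] 2.720963942005392 [ 0.53206269 -0.80548378 -1.38441424] [-0.14698297 -0.00323116 -0.02429331] 0.2723329403749896 9.2
```

Request:
jog_arm:
  commands:
    - [[1, -3.7, 1.6, 0, 0], [1, -7.3, 3.3, 0, 0], [1, -11, 4.9, -0.5, 0], [1, -14.6, 6.6, -1, 0], [1, -14.6, 6.6, -1, 0]]

```text
time_s: 9.7
tool_pos: [511.6, 176.3, 128.0]
eef_rot: [0.209, 0.978, 0.001, 0.001]
contact_force: [4.4, -6.0, 0.4]
opening: 0.276
```

Run:
```python
from h import *
s=observe();q=s['eef_rot'];print(s['tool_pos'],s['eef_rot'],2*np.arctan2(q[1],q[0]),s['contact_force'],s['moment'],s['opening'],s['time_s'])
```

```text
[511.62156523 176.29109726 128.04330197] [0.20947047 0.97781373 0.00113123 0.00107614] 2.7195253710508656 [ 4.37307968 -5.95465574  0.41503397] [-1.39013393 -1.29024309  0.010176  ] 0.275732005583981 9.7
```

Request:
jog_arm:
  commands:
    - [[1, -6, 2.5, 0, 0], [1, -10, 4.5, -1, 0], [1, -14, 6.3, -2, 0], [1, -18, 8, -3, 0], [1, -22, 10, -4, 0], [1, -24, 11, -4, 0], [1, -24, 11, -4, 0]]

```text
time_s: 10.4
tool_pos: [491.5, 184.9, 125.5]
eef_rot: [0.21, 0.978, 0.001, 0.005]
contact_force: [4.8, -3.9, 2.3]
opening: 0.272
```

Run:
```python
from h import *
s=observe();q=s['eef_rot'];print(s['tool_pos'],s['eef_rot'],s['contact_force'],s['moment'],s['opening'],s['time_s'])
snap('wrist','w7');snap('top','t7');snap('scene','s7')
p=proj('w7',s['tool_pos']+np.array([0,0,50]));print(p)
a=crop('w7',160,120,400,300,2.5)[:450,:400] ; a=cv2.resize(crop('w7',200,130,360,370,1),(400,600),interpolation=cv2.INTER_CUBIC)
ps=proj('s7',[520,172,90]);print(ps);u,v=int(ps[0])-40,int(ps[1])-60
cv2.imwrite('pics/c7.png',np.hstack([a,cv2.resize(crop('s7',u,v,u+80,v+120,1),(400,600),interpolation=cv2.INTER_CUBIC)]));print(u,v)
```

```text
[491.50751327 184.94182481 125.53331363] [2.10220681e-01 9.77640635e-01 8.06493149e-04 5.04020273e-03] [ 4.76258096 -3.93037806  2.31775302] [-1.38773823 -1.23959454 -0.08460197] 0.27185920856149776 10.4
[281.8133533  337.90345365]
[354.58293106 214.15991846]
314 154
```

View pics/c7.png

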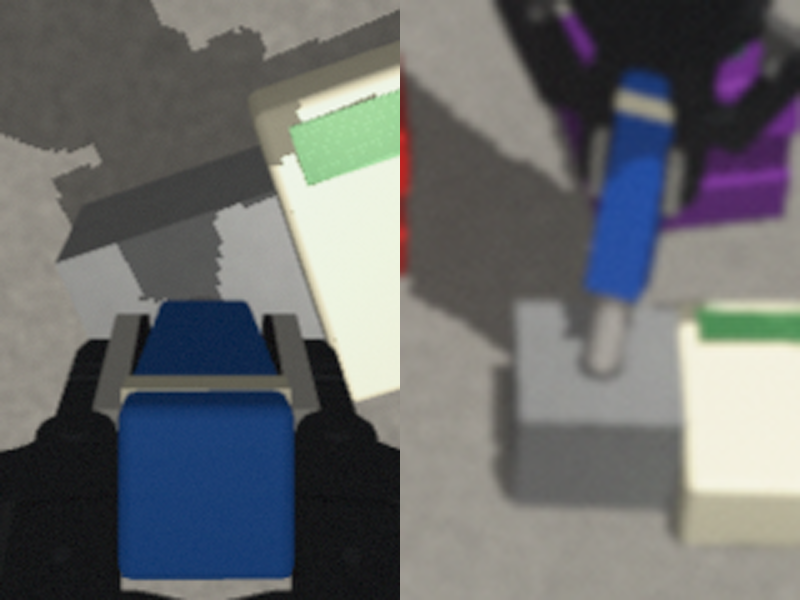

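```bash
cat >> h.py <<'E'
def wandpose(f,img):
    O=np.array([[12,12,140],[12,-12,140],[-12,-12,140],[-12,12,140],[12,12,40],[12,-12,40]],float)
    d=np.load('pics/'+f+'.npz');ok,rv,tv=cv2.solvePnP(O,np.array(img,float),d['K'],np.array([float(d['k1']),0,0,0,0]),flags=cv2.SOLVEPNP_SQPNP)
    ok,rv,tv=cv2.solvePnP(O,np.array(img,float),d['K'],np.array([float(d['k1']),0,0,0,0]),rv,tv,True)
    pr=cv2.projectPoints(O,rv,tv,d['K'],np.array([float(d['k1']),0,0,0,0]))[0][:,0]
    Rw=d['R'].T@cv2.Rodrigues(rv)[0]; return Rw,d['R'].T@(tv[:,0]-d['t']),np.abs(pr-img).max()
E
python3 - <<'E'
from h import *
f=lambda x,y:(200+x/2.5-.3,130+y/2.5-.3)
for c in ([(121,393),(291,393),(292,578),(119,578),(163,302),(248,302)],[(120,390),(292,390),(293,579),(118,579),(161,301),(250,301)]):
  R,t,e=wandpose('w7',[f(*p) for p in c]);z=R[:,2]
  print('tilt',np.degrees(np.arccos(z[2])),'dir',np.arctan2(z[1],z[0]),'tip',t,'err',e, 'top',t+140*z)
for n,fr,sc in(('s7',(314,154),5),):
  for X in(t+140*z,t+40*z,t): p=proj(n,X);print(n,(p[0]-fr[0]+.4)*sc+400,(p[1]-fr[1]+.4)*sc)
print(observe()['tool_pos'],observe()['eef_rot'])
E
```

```text
tilt 19.0831709380252 dir 2.7291312635651193 tip [521.79635228 171.87182874  51.05401762] err 1.4728177386790833 top [479.86325738 190.22010317 183.3603152 ]
tilt 19.263693391441368 dir 2.7290515384049145 tip [520.96538409 172.23922205  52.62006439] err 1.6797530762643191 top [478.65207437 190.75788299 184.78149226]
s7 657.4234048483022 63.17078096218904
s7 614.727255002254 282.8049795412675
s7 598.4908356968908 365.9484793999309
[491.56754026 184.92250927 125.57306564] [2.10361751e-01 9.77610908e-01 8.36547238e-04 4.91389829e-03]
```

Request:
jog_arm:
  commands:
    - [[1, -5, 2.3, -1, 0], [1, -7, 3.1, -1, 0], [1, -7, 3.1, -1, 0], [1, -7, 3, 8, 0], [1, -9, 4, 20, 0], [1, -12, 5, 40, 0], [1, -12, 5, 60, 0], [1, -12, 5, 60, 0]]

```text
time_s: 11.35
tool_pos: [480.8, 192.5, 188.8]
eef_rot: [0.209, 0.978, 0.003, 0.007]
contact_force: [-0.9, 0.3, -1.4]
opening: 0.271
```

Request:
jog_arm:
  commands:
    - [[1, 5, -30, 15, 0.1], [1, 10, -75, 20, 0.23], [1, 15, -120, 20, 0.36], [1, 20, -165, 20, 0.48], [1, 25, -200, 20, 0.56], [1, 25, -220, 20, 0.56], [1, 25, -220, 20, 0.56], [1, 25, -220, 20, 0.56]]

```text
time_s: 12.15
tool_pos: [505.1, -26.6, 208.0]
eef_rot: [-0.069, 0.998, 0.006, 0.006]
contact_force: [0.5, 1.3, -2.5]
opening: 0.275
```

Run:
```python
from h import *
s=observe();q=s['eef_rot'];print(s['tool_pos'],s['eef_rot'],2*np.arctan2(q[1],q[0]),s['contact_force'],s['moment'],s['opening'],np.round(s['joint_positions'],2),s['time_s'])
snap('wrist','w8');snap('top','t8');snap('scene','s8')
a=cv2.resize(crop('w8',200,220,360,380,1),(500,500),interpolation=cv2.INTER_CUBIC)
ps=proj('s8',s['tool_pos']);print(ps);u,v=int(ps[0])-30,int(ps[1])-30
b=cv2.resize(crop('s8',u,v,u+60,v+100,1),(300,500),interpolation=cv2.INTER_CUBIC);print(u,v)
cv2.imwrite('pics/c8.png',np.hstack([a,b]))
```

```text
[505.11563514 -26.6243591  207.96822983] [-0.06866492  0.99760868  0.005612    0.00552755] 3.279034912897206 [ 0.47002015  1.31591692 -2.50691717] [0.0373312  0.02530282 0.02656069] 0.2745560631730664 [ 0.35  0.15 -0.41  1.95  0.06  1.04  1.63] 12.15
[256.60593956 169.41102943]
226 139
```

View pics/c8.png

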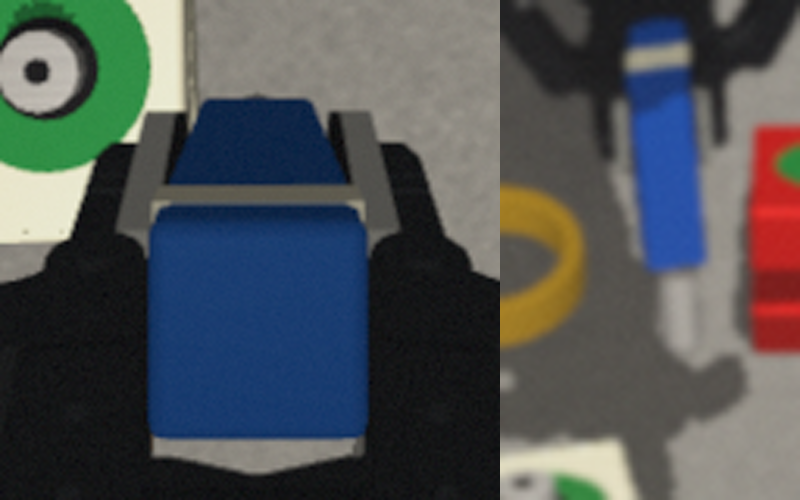

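```bash
cat > m8.py <<'E'
from h import *
f=lambda x,y:(200+x/3.125-.34,220+y/3.125-.34)
for c in ([(150,207),(368,207),(368,438),(149,438),(205,100),(314,100)],[(150,210),(368,210),(369,438),(148,438),(204,99),(315,99)]):
  R,t,e=wandpose('w8',[f(*p) for p in c]);z=R[:,2]
  print('tilt',np.degrees(np.arccos(z[2])),'dir',np.arctan2(z[1],z[0]),'tip',t,'err',e)
# joint fit: handle corners in w8 + scene tip/shoulder, wand pose 5 dof + roll
from scipy.optimize import least_squares
from scipy.spatial.transform import Rotation as Ro
O=np.array([[12,12,140],[12,-12,140],[-12,-12,140],[-12,12,140],[12,12,40],[12,-12,40]],float)
im=np.array([f(*p) for p in c]);S=lambda x,y:np.array([226+(x-500)/5-.4,139+y/5-.4])
def res(p):
  Rm=Ro.from_rotvec(p[:3]).as_matrix();t8=p[3:]
  r=[proj('w8',Rm@o+t8)-q for o,q in zip(O,im)]
  r+=[proj('s8',Rm@np.array([0,0,0.])+t8)-S(685,350), proj('s8',Rm@np.array([-12,12,40.])+t8)-S(648,272),proj('s8',Rm@np.array([-12,-12,40.])+t8)-S(706,265)]
  return np.ravel(r)
r=least_squares(res,np.r_[Ro.from_matrix(R).as_rotvec(),t]);Rm=Ro.from_rotvec(r.x[:3]).as_matrix();z=Rm[:,2]
print('joint tilt',np.degrees(np.arccos(z[2])),'dir',np.arctan2(z[1],z[0]),'yaw',np.arctan2(Rm[1,0],Rm[0,0]),'tip',r.x[3:],np.round(res(r.x),1))
s=observe();print('tip-tcp',r.x[3:]-s['tool_pos'])
print('spot w8',onz('w8',200+37/3.125-.34,220+71/3.125-.34,79.5))
E
python3 m8.py
```

```text
tilt 19.956467158461372 dir -2.9638518288531066 tip [538.67816533 -20.12315341 134.58370706] err 0.9106178500328497
tilt 19.67118372347595 dir -2.963251315420308 tip [538.41540941 -20.15407611 134.12007267] err 0.6875431116173161
joint tilt 19.6917889299046 dir -2.9539039640036737 yaw -3.0049656706650096 tip [538.44764327 -19.71156026 134.053948  ] [-0.8  0.5  0.4  0.5  0.5 -0.5 -0.2 -0.6  0.2  0.2  0.6  0.1 -0.9 -0.2
 -0.9  0.3 -0.3 -0. ]
tip-tcp [ 32.85436512   5.25686413 -74.47748559]
spot w8 [556.94654509 -87.04487368  79.5       ]
```

Request:
jog_arm:
  commands:
    - [[1, 6, -30, 0, -0.03], [1, 13, -60, -10, -0.03], [1, 13, -66.4, -25, -0.03], [1, 13, -66.4, -38, -0.03], [1, 13, -66.4, -40, -0.03], [1, 13, -66.4, -40, -0.03], [1, 13, -66.4, -40, -0.03]]

```text
time_s: 13.0
tool_pos: [519.0, -89.8, 168.9]
eef_rot: [-0.057, 0.998, 0.005, 0.007]
contact_force: [0.8, -0.5, -1.1]
opening: 0.272
```

Run:
```python
from h import *
s=observe();q=s['eef_rot'];print(s['tool_pos'],s['eef_rot'],2*np.arctan2(q[1],q[0]),s['contact_force'],s['moment'],s['opening'],s['time_s'])
snap('wrist','w9');snap('top','t9');snap('scene','s9')
ps=proj('s9',[552,-87,90]);u,v=int(ps[0])-36,int(ps[1])-60;print(u,v)
pt=proj('t9',[552,-87,90]);u2,v2=int(pt[0])-32,int(pt[1])-40;print(u2,v2)
pw=proj('w9',[552,-87,90]);print(pw)
a=cv2.resize(crop('s9',u,v,u+72,v+90,1),(480,600),interpolation=cv2.INTER_CUBIC)
c=cv2.resize(crop('w9',200,220,360,420,1),(320,400),interpolation=cv2.INTER_CUBIC)
b=cv2.resize(crop('t9',u2,v2,u2+64,v2+40,1),(320,200),interpolation=cv2.INTER_CUBIC)
cv2.imwrite('pics/c9.png',np.hstack([a,np.vstack([c,b])]))
```

```text
[518.98407885 -89.81228214 168.94383861] [-0.05705068  0.998335    0.00548948  0.00650503] 3.2557601447991784 [ 0.84216307 -0.49173303 -1.05475145] [-0.01143026 -0.00392742 -0.03167336] 0.2715142323615744 13.0
193 169
301 145
[279.22587904 256.41355063]
```

View pics/c9.png

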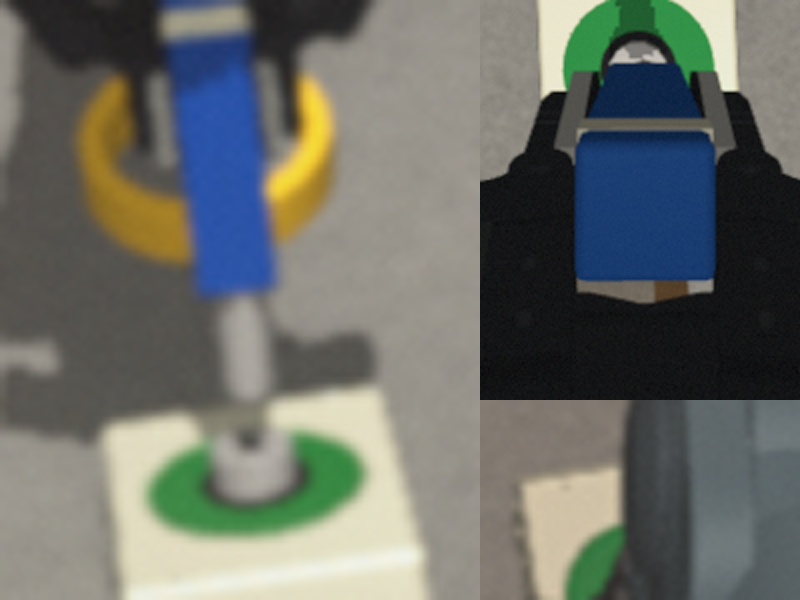

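Run:
```python
from h import *
from scipy.optimize import least_squares
from scipy.spatial.transform import Rotation as Ro
f=lambda x,y:(200+(x-480)/2-.25,220+y/2-.25)
c=[(577,132),(714,132),(715,279),(575,279),(611,65),(683,65)];im=np.array([f(*p) for p in c])
R,t,e=wandpose('w9',im);print('pnp',np.degrees(np.arccos(R[2,2])),np.arctan2(R[1,2],R[0,2]),t,e)
O=np.array([[12,12,140],[12,-12,140],[-12,-12,140],[-12,12,140],[12,12,40],[12,-12,40]],float)
S=lambda x,y:np.array([193+x/6.667-.43,169+y/6.667-.43])
def res(p):
  Rm=Ro.from_rotvec(p[:3]).as_matrix();T=p[3:]
  r=[proj('w9',Rm@o+T)-q for o,q in zip(O,im)]
  r+=[proj('s9',T)-S(246,398),proj('s9',Rm@np.array([-12,12,40.])+T)-S(198,298),proj('s9',Rm@np.array([-12,-12,40.])+T)-S(275,291)]
  return np.ravel(r)
r=least_squares(res,np.r_[Ro.from_matrix(R).as_rotvec(),t]);Rm=Ro.from_rotvec(r.x[:3]).as_matrix();z=Rm[:,2];T=r.x[3:]
print('joint',np.degrees(np.arccos(z[2])),np.arctan2(z[1],z[0]),T,np.round(res(r.x),1))
sp=np.array([556.7,-86.7,79.5]);print('spot proj',proj('s9',sp),S(249,438))
n=np.array([-.3385,-.0487,.94]);d=T-sp;print('gap along n',d@n,'lateral',d-(d@n)*n,'angle',np.degrees(np.arccos(z@n)))
K=observe()['tool_pos']+np.array([33.0,4.5,-74.5]);d=K-sp;print('kin tip',K,d@n,d-(d@n)*n)
```

```text
pnp 20.279351096294864 -2.9768987880713684 [553.60014432 -83.49599409  95.17054439] 1.1996157607823363
joint 20.282705422162405 -2.987983885552388 [553.55574532 -84.02976925  95.34102036] [-1.1  0.5  1.2  0.8  0.8 -0.6 -0.7 -0.9 -0.5  0.  -0.6  0.2  1.2 -0.1
  0.3  0.3  0.9 -0.1]
spot proj [229.9451444  234.65106448] [229.91813259 234.26671516]
gap along n 15.824849108225592 lateral [2.21245674 3.4409009  0.96566219] angle nan
kin tip [552.20411249 -86.22939003  94.83700374] 15.915722728856323 [0.89158463 1.24570567 0.37622437]<stdin>:17: RuntimeWarning: invalid value encountered in arccos
```

Run:
```python
from h import *
n=np.array([-.342*np.cos(.143),-.342*np.sin(.143),.94]);sp=np.array([556.7,-86.7,79.5])
S=lambda x,y:np.array([193+x/6.667-.43,169+y/6.667-.43])
for k in(0,8,16): print(k,proj('s9',sp+k*n),'obs dot',S(249,438),'tip',S(247,399))
print('px/mm y',proj('s9',sp+16*n+[0,1,0])-proj('s9',sp+16*n),'x',proj('s9',sp+16*n+[1,0,0])-proj('s9',sp+16*n),'z',proj('s9',sp+17*n)-proj('s9',sp+16*n))
print([np.round(proj('w9',sp+k*n),1) for k in(0,16,56,156)])
P=np.array([observe()['tool_pos'] for i in range(5)]);print(P)
```

```text
0 [229.9451444  234.65106448] obs dot [229.91813259 234.26671516] tip [229.61814759 228.41700765]
8 [229.5078686  231.17995407] obs dot [229.91813259 234.26671516] tip [229.61814759 228.41700765]
16 [229.068125   227.68740176] obs dot [229.91813259 234.26671516] tip [229.61814759 228.41700765]
px/mm y [ 0.49303553 -0.01570492] x [-0.01711136  0.36056851] z [-0.05514221 -0.43808425]
[array([278.9, 255.6]), array([278.7, 258.2]), array([278.1, 266.6]), array([274.6, 316.3])]
[[519.20411249 -90.72939003 169.33700374]
 [519.20411249 -90.72939003 169.33700374]
 [519.20411249 -90.72939003 169.33700374]
 [519.20411249 -90.72939003 169.33700374]
 [519.20411249 -90.72939003 169.33700374]]
```

Request:
jog_arm:
  commands:
    - [[1, 0.5, -1.5, -5, 0], [1, 1.5, -2.5, -8, 0], [1, 1.5, -2.5, -8, 0], [1, 1.5, -2.5, -8, 0]]

```text
time_s: 13.55
tool_pos: [520.6, -93.3, 161.1]
eef_rot: [-0.056, 0.998, 0.005, 0.007]
contact_force: [-0.3, -0.0, -1.2]
opening: 0.272
```

Run:
```python
from h import *
s=observe();q=s['eef_rot'];print(s['tool_pos'],s['eef_rot'],2*np.arctan2(q[1],q[0]),s['contact_force'],s['moment'],s['opening'],s['time_s'])
snap('wrist','w10');snap('scene','s10')
a=cv2.resize(crop('s10',205,200,259,254,1),(540,540),interpolation=cv2.INTER_CUBIC)
c=cv2.resize(crop('w10',240,200,320,370,1),(254,540),interpolation=cv2.INTER_CUBIC)
cv2.imwrite('pics/c10.png',np.hstack([a,c]))
```

```text
[520.55379922 -93.31001508 161.08096196] [-0.05628631  0.99837879  0.00525659  0.00663391] 3.254228837018694 [-0.27757759 -0.02046056 -1.20022797] [-0.01712623  0.02525812  0.03741127] 0.271672895795505 13.55
```

View pics/c10.png

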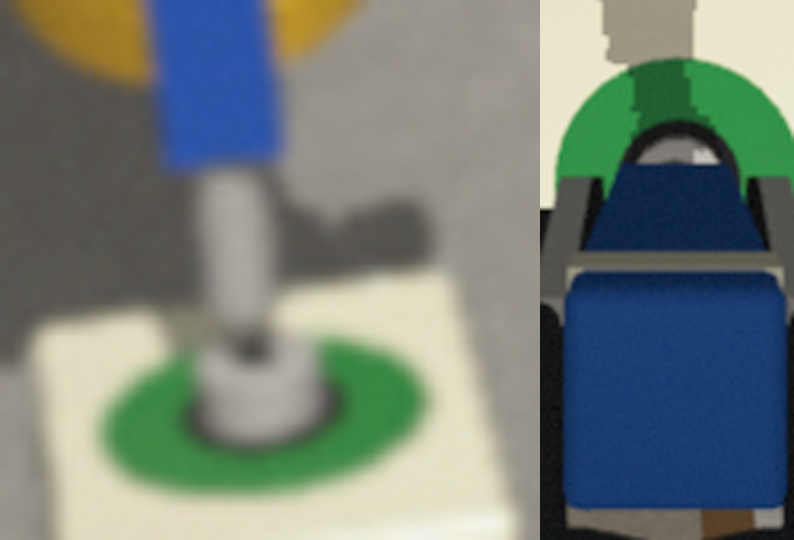

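Request:
jog_arm:
  commands:
    - [[1, 0.5, 1.3, -2, 0], [1, 1.4, 1.6, -5, 0], [1, 1.8, 1.6, -6, 0], [1, 1.8, 1.6, -6, 0], [1, 1.8, 1.6, -6, 0]]

```text
time_s: 14.15
tool_pos: [522.5, -91.7, 155.3]
eef_rot: [-0.056, 0.998, 0.005, 0.007]
contact_force: [-0.1, 0.4, -2.2]
opening: 0.271
```

```bash
cat > st.py <<'E'
from h import *
n=np.array([-.342*np.cos(.143),-.342*np.sin(.143),.94])
F=[];P=[];M=[]
for i in range(8): 
    read_camera('wrist'); s=observe();F.append(s['contact_force']);P.append(s['tool_pos']);M.append(s['moment'])
F=np.mean(F,0);Pm=np.mean(P,0);print('F',F,'Fn',F@n,'P',Pm,'sd',np.std(P,0),'Pn',Pm@n,'M',np.mean(M,0),s['eef_rot'],s['opening'],s['time_s'])
E
python3 st.py
```

```text
F [ 0.04202646 -0.16723974 -1.46902163] Fn -1.3869554928630685 P [522.57837471 -91.68894832 155.39397303] sd [0.01442717 0.0148636  0.02974765] Pn -26.35836760199342 M [-0.00688104  0.03519786 -0.00921714] [-0.05632706  0.9983749   0.00516971  0.00693513] 0.2762269344049432 14.55
```

Request:
jog_arm:
  commands:
    - [[1, 0.3, 0, -1, 0], [1, 0.7, 0.1, -2, 0], [1, 0.7, 0.1, -2, 0], [1, 0.7, 0.1, -2, 0]]

```text
time_s: 14.95
tool_pos: [523.2, -91.6, 153.3]
eef_rot: [-0.056, 0.998, 0.005, 0.007]
contact_force: [0.8, 0.2, -1.9]
opening: 0.274
```

```bash
python3 st.py
```

```text
F [-0.01971851 -0.01419956 -1.03675117] Fn -0.9671791227046793 P [523.27211745 -91.58216007 153.40172102] sd [0.02610719 0.01311631 0.03617042] Pn -28.471127584307737 M [ 0.01493665  0.01609088 -0.01879231] [-0.05631447  0.99837531  0.00515667  0.00698804] 0.27585494021468954 15.35
```

Request:
jog_arm:
  commands:
    - [[1, 0.3, 0, -1, 0], [1, 0.7, 0.1, -2, 0], [1, 0.7, 0.1, -2, 0], [1, 0.7, 0.1, -2, 0]]

```text
time_s: 15.75
tool_pos: [524.1, -91.5, 151.6]
eef_rot: [-0.056, 0.998, 0.005, 0.007]
contact_force: [-1.2, -0.1, -0.6]
opening: 0.273
```

```bash
python3 st.py
```

```text
F [-0.92094731  0.10702185 -0.31437804] Fn 0.011017569598641863 P [524.05355359 -91.53321126 151.51450183] sd [0.01535455 0.01443473 0.03013178] Pn -30.512022671004814 M [-0.02155813  0.08238663  0.00483081] [-0.05631612  0.99837498  0.0051183   0.00704933] 0.2758540500969509 16.15
```

Request:
jog_arm:
  commands:
    - [[1, 0.5, 0, -1.3, 0], [1, 1, 0.1, -2.6, 0], [1, 1.4, 0.2, -4, 0], [1, 1.4, 0.2, -4, 0], [1, 1.4, 0.2, -4, 0]]

```text
time_s: 16.65
tool_pos: [525.5, -91.3, 147.6]
eef_rot: [-0.056, 0.998, 0.005, 0.007]
contact_force: [-1.2, 0.0, 2.1]
opening: 0.276
```

```bash
python3 st.py
```

```text
F [-1.17572568  0.10174837  2.16108381] Fn 2.4244535451968656 P [525.49715176 -91.30913493 147.58319021] sd [0.01071862 0.01954913 0.02369665] Pn -34.70704818257562 M [0.05087567 0.29777536 0.01817895] [-0.05635052  0.99837247  0.0051169   0.00713009] 0.27241926723387616 17.05
```

Run:
```python
from h import *
b=snap('wrist','w11');a=np.load('pics/w10.npz')['im']
g=lambda i:cv2.cvtColor(i,cv2.COLOR_RGB2GRAY).astype(np.float32)[275:365,245:322]
print('wand shift in wrist view px',cv2.phaseCorrelate(np.ascontiguousarray(g(a)),np.ascontiguousarray(g(b))))
s=observe();print(np.abs(s['joint_vel']).max(),s['opening'],s['time_s'])
job_done()
```

```text
wand shift in wrist view px ((-0.0644797917693154, 0.12067308786281217), 0.9695218886269463)
0.0014999971159904695 0.2703899296530654 17.1
the job is handed in; nothing more can be done
```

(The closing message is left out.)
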